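Press a newly cast knob onto the D-shaft of the ink-feed unit and hold it down

TASK

Lift the freshly cast red knob out of its open aluminium mould, turn it so that the flat in its bore (under the white-lined end of its grip bar) matches the flat of the brass D-shaft on the green ink-feed unit (orange mark on the steel flange), and push it onto the shaft until the sprung flange below it is pressed fully down. Finish while still gripping the knob and keeping it pressed down: do not let go. Leave everything else on the bench where it is.

Things in the scene. Friction and masses are not known exactly. Their poses are not given: they have to be found in the camera images.
- knob_grip (a point): Grip point of the loose red knob (about 90 g), on its axis, 48 mm above its underside, 8 mm below its top. Round hub 48 mm across, 26 mm tall; on it a straight grip bar 46 mm long (along x), 16 mm wide (along y), 26 to 56 mm above the underside. Grip across the 16 mm; fingertips must stay above the hub's flat top, 22 mm below this point. z up; +x points to the bar end marked by a white line.
- knob_foot (a point): Centre of the knob's underside, same axes, 48 mm below the grip point. Mouth of a D-shaped blind bore on the axis, 19.2 mm across, 22 mm deep; its flat is on the +x side (under the white-lined bar end), 4.1 mm from the axis. It fits the shaft one way round only, with about 1.6 mm play all round (about 0.2 rad in turn).
- mould_top (a point): Centre of the round cavity at the level of the mould's top face, 34 mm above the bench. Fixed aluminium block 110 x 110 x 34 mm; cavity 54 mm across, 24 mm deep. At the start the knob stands upright in it, underside on the cavity floor, 3 mm play all round; its hub top is 2 mm above the mould's face, its bar all above. Two corner pins stand 7 mm high.
- shaft_tip (a point): Centre of the top of the upright brass D-shaft, 85 mm above the bench. It is fixed and does not turn; 16 mm across, with one flat 2.5 mm from its axis; its top 5 mm are tapered. z up; +x points from the axis to the flat. A knob slides 14 mm down over it before its underside meets the flange, 20 mm when the flange is fully down.
- ink_unit: Fixed green ink-feed unit that carries the shaft, 160 x 160 mm, flat top 55 mm above the bench. Origin: centre of its underside; the shaft stands 35 mm from it towards +x. A black ink roller lies along its -x side between cheeks that reach 86 mm above the bench and start 58 mm from the shaft's axis. Unit and mould may stand either way round, left or right.
- flange (a joint): How far the steel flange round the shaft is pressed down, m: 0 at rest, 0.006 at its stop. A disc 66 mm across, 6 mm thick, its top 14 mm below the shaft's tip at rest, 20 mm when fully down. An orange mark on its rim shows the side of the shaft's flat. A spring pushes back: about 2 N at first, 9 N at the stop; it rises again if not held.
- ink_tin: Bystander, to be left alone: closed ink tin, 76 mm across, 62 mm tall, blue label, at the back of the free space. Origin at its underside.
- wood_strip: Bystander, to be left alone: pale wooden spacing strip, 100 x 18 x 18 mm, between mould and ink-feed unit. Origin at its underside.
- quoin_key: Bystander, to be left alone: small steel T-shaped key lying between strip and ink tin, 81 mm long, 12 mm thick. Origin at its underside.
- brayer: Bystander, to be left alone: hand ink roller lying on the left, black rubber roll and dark wooden handle, about 160 x 90 mm, 36 mm tall. Origin at its underside.
- composing_stick: Bystander, to be left alone: steel composing stick (shallow tray with a row of type) lying on the right, 200 x 50 mm, 21 mm tall. Origin at its underside.
- wood_block0: Bystander, to be left alone: wooden printing block, 45 x 70 mm, 23 mm tall, at the back left. Origin at its underside.
- wood_block1: Bystander, to be left alone: wooden printing block like the other, at the back right. Origin at its underside.
Mind the look-alikes: they are no part of the job. Of the things shaped like the part that bears knob_grip, the red one is meant.

How it is judged (in metres and radians):
On the way, in this order (a step that is already met when the one before it is completed fails the run):
1. the knob is lifted clear out of the mould, held in the fingers (z of knob_foot in the frame of mould_top above 0.01 m and contact force between the fingers and knob above 1 N), for 0.2 s.
2. the knob is keyed on the shaft: flats matched, upright, at least 8 mm down over the shaft (horizontal distance between knob_foot and shaft_tip below 0.004 m and horizontal distance between knob_grip and shaft_tip below 0.006 m and angle between the x axis of knob_grip and the x axis of shaft_tip, either way round below 0.5 rad and angle between knob_grip's own z axis and vertical below 0.12 rad and z of knob_foot in the frame of shaft_tip below -0.008 m and z of knob_grip in the frame of shaft_tip above 0.02 m), for 0.1 s.
At the end, for the whole second after the job is handed in: Knob keyed on the shaft (axis within 4 mm, flats within 0.5 rad, upright within 0.12 rad), underside 17.5 mm or more below the shaft tip, flange held still at least 4.5 mm down of 6 mm, fingers still on the knob (over 2 N), all through the last second (horizontal distance between knob_foot and shaft_tip below 0.004 m and horizontal distance between knob_grip and shaft_tip below 0.006 m and angle between the x axis of knob_grip and the x axis of shaft_tip, either way round below 0.5 rad and angle between knob_grip's own z axis and vertical below 0.12 rad and z of knob_foot in the frame of shaft_tip below -0.0175 m and value of joint flange above 0.0045 m and velocity of joint flange below 0.005 m/s and contact force between the fingers and knob above 2 N); the arm keeps its last pose, push and grip.
It fails at once if one of the bystanders is shifted by more than 30 mm (distance of any of ink_tin, wood_strip, quoin_key, brayer, composing_stick, wood_block0, wood_block1 from where it was at the start of the episode above 0.03 m).
It also fails if it takes over 48 s, if anything falls off the work surface, if the arm or the gripper's body presses on something with over 40 N, if the wrist force passes 120 N, or if a joint passes its speed limit or range.

ROBOT

A 6-joint arm with a two-finger parallel gripper is mounted at the origin on the work surface. World frame = base frame: x ahead of the robot, y to its left, z up, the work surface at z = 0. Lengths are in m, angles in degrees, forces in N, time in s.
With the tool pointing down it reaches from about 0.375 to 0.9 m from the base axis. Payload 3.1 kg.
Tool frame: the origin (TCP) lies at the very end of the fingers, on their centre line; the grasp point (between the pads) lies 19 mm behind it (bot.hold_point_z is the z of the grasp point in the tool frame, in m); z points along the fingers, y is the line along which they close (so a half turn about z gives the same grasp; the last joint's range is limited). The gripper opens to 87 mm and grips with 3 to 60 N. Pads are 19 mm wide; open, the fingers measure 117 mm over their backs; the gripper's body (75 mm by 190 mm) begins 51 mm behind the grasp point.
Start: joints at [-75.487, 30.224, 82.088, -0, 67.689, -10.227], TCP at [0.262, -0.568, 0.187] pointing down, gripper open.
Joint ranges: [-176.69, 176.69], [-43.24, 126.21], [12.49, 139.97], [-82, 262], [0, 151.66], [-163.58, 163.58]. Speed limits (degrees/s): [159.86, 159.86, 180, 180, 180, 180].

INTERFACE

Orientations are given as a 3x3 rotation matrix whose columns are the frame's x, y, z axes.
In Python, from rig import bot, capture, camera_model gives the robot as it stands.
- The arm moves only by the tool apply_moves, never from a script. Its argument "plan" is text: rows parted by semicolons, each of 6 numbers parted by spaces: the shift along the tool's x, y, z in units of 0.05 m (1.0 is 0.05 m), then the turn, a rotation vector about the tool's x, y, z in units of 360 degrees (1.0 is 360 degrees). In form: dx dy dz ax ay az; .... A call has 1 to 10 rows; each row shifts and turns the commanded pose from where the row before left it, along the tool's axes as they then stand; what a row does not reach is not made up. A row lasts 1/12 s, in which the tool goes at most 41.7 mm and 7.16 degrees, less where a joint would pass 70% of its speed; a pose out of reach is approached as far as the arm can. A call with a number of a shift or a turn outside -1 to 1 is refused whole. A call with a gripper value outside its range is refused whole. "gripper" is the gripper command: -1 is shut, 1 is fully open, values between are in proportion, set as the call begins (left out, the last holds). The fingers move at their own pace and stop on an object; the grip force is fixed at half the most. Time passes only in rows, so rows that do not move let the fingers close. It gives the time, the measured TCP pose, the force, the opening and the grip force at its end, in the units of the state.
- bot.read_state(): the state, without advancing time (a new reading comes with each control period).
- capture(name): name is "scene" or "top" or "wrist"; returns the picture (384x512x3 uint8, red, green, blue); there is no depth.
- camera_model(name): a dict with "vertical_fov" (degrees; the focal length in pixels is half the picture's height over the tangent of half this angle, whatever the lens; pixels are square), "cx", "cy" (the principal point, pixels), "position" and "rotation" of the camera in the world; the wrist camera has in their place "hand_eye" (4x4, takes a point from camera to tool coordinates, whose origin is the TCP and whose axes are the flange's). Camera axes: x right, y down, z forward; pixel columns grow to the right and rows downward; lengths in m; the calibration is good to about 2 mm. A picture is of the moment at which its call begins: read the wrist's pose just before it. camera_model takes no time and is no camera call.
- bot.hand_in(): hands the job in; it is judged then, once.
The state is a dict: "time_s": time; "joint_positions": joint angles; "qvel": joint speeds; "tau": joint torques, N m; "position": TCP position; "tcp_rot": TCP orientation; "force": force on the tool from outside, world axes, zero at the start; "moment": the same for the moment, N m; "opening": opening from 0.0 (shut) to 1.0 (fully open); "grasp_force": force on a finger pad.
Only numpy, scipy, OpenCV 4.12 (cv2) and the standard library are available. Lean on these libraries where they do the work, as an engineer would, in place of code of your own. Each camera call takes 0.05 s, during which the arm holds its last target. There are 200 camera calls.

## Working session

There is one attempt and no reset: what is moved stays moved. The work goes in short steps, Python scripts to look and compute and a tool call to move; the robot and the scene stay as the last step left them, time stands still between calls to the robot, and variables do not carry over. Pictures are saved under pics/ and viewed, at most 10 in all, crops included, and the job is handed in when it is done.

Besides the shell and the picture viewer there is one more tool, called after "Request:" as name(argument=value, ...), one argument or row to a line, values as JSON. apply_moves: Moves the arm, as the interface text tells. Its arguments: {"type":"object","properties":{"plan":{"type":"string"},"gripper":{"type":"number"}},"required":["plan"]}

```bash
mkdir -p pics; ls; cat > h.py <<'E'
import numpy as np,cv2
from rig import bot,capture,camera_model
def save(im,n): cv2.imwrite('pics/'+n,cv2.cvtColor(im,cv2.COLOR_RGB2BGR))
def cam(name,st=None):
    m=camera_model(name); f=192/np.tan(np.radians(m['vertical_fov'])/2)
    if 'hand_eye' in m:
        st=st or bot.read_state(); T=np.eye(4);T[:3,:3]=st['tcp_rot'];T[:3,3]=st['position']
        T=T@np.array(m['hand_eye']); return f,m['cx'],m['cy'],T[:3,3],T[:3,:3]
    return f,m['cx'],m['cy'],np.array(m['position']),np.array(m['rotation'])
def ray(c,u,v):
    f,cx,cy,p,R=c; d=R@np.array([(u-cx)/f,(v-cy)/f,1]); return p,d/np.linalg.norm(d)
def plane(c,u,v,z):
    p,d=ray(c,u,v); return p+d*(z-p[2])/d[2]
def tri(rs):
    A=sum(np.eye(3)-np.outer(d,d) for p,d in rs); b=sum((np.eye(3)-np.outer(d,d))@p for p,d in rs)
    return np.linalg.solve(A,b)
def proj(c,X):
    f,cx,cy,p,R=c; q=R.T@(np.array(X)-p); return f*q[0]/q[2]+cx,f*q[1]/q[2]+cy
E
python3 - <<'E'
from h import *
s=capture('scene');t=capture('top');np.save('s.npy',s);np.save('t.npy',t)
save(s,'scene1.png');save(t,'top1.png')
for n in('scene','top','wrist'):print(camera_model(n))
st=bot.read_state();print(st['time_s'],st['position'],st['tcp_rot'],st['force'])
E
```

```text
pics
{'vertical_fov': 47.100623584565696, 'cx': 253.77775646005088, 'cy': 191.64950776588594, 'position': array([ 1.46617922, -0.27315738,  0.711152  ]), 'rotation': array([[ 0.29583619,  0.52639075, -0.79711588],
       [ 0.95516695, -0.1732367 ,  0.24009402],
       [-0.01170645, -0.83240725, -0.55404073]])}
{'vertical_fov': 53.78567033739999, 'cx': 257.30447091878466, 'cy': 190.35265139085644, 'position': array([ 0.48275324, -0.01146965,  1.01951672]), 'rotation': array([[ 0.02847783, -0.99499296,  0.09580196],
       [-0.99958876, -0.0280239 ,  0.00608062],
       [-0.00336543, -0.09593572, -0.99538184]])}
{'vertical_fov': 61.36815120312025, 'cx': 258.41964068012254, 'cy': 194.43910975686063, 'hand_eye': array([[-4.22212984e-04, -9.52547865e-01, -3.04388545e-01,
         8.48817153e-02],
       [ 9.99999862e-01, -3.07299955e-04, -4.25426684e-04,
        -5.35234689e-04],
       [ 3.11700694e-04, -3.04388683e-01,  9.52547864e-01,
        -1.96278922e-01],
       [ 0.00000000e+00,  0.00000000e+00,  0.00000000e+00,
         1.00000000e+00]])}
0.1 [ 0.26141913 -0.56691673  0.18644962] [[ 9.08198056e-01  4.18540374e-01 -4.95514771e-04]
 [ 4.18540526e-01 -9.08196141e-01  1.89656774e-03]
 [ 3.43765567e-04 -1.92985214e-03 -9.99998079e-01]] [0.60500602 0.86413065 0.12247189]
```

View pics/top1.png

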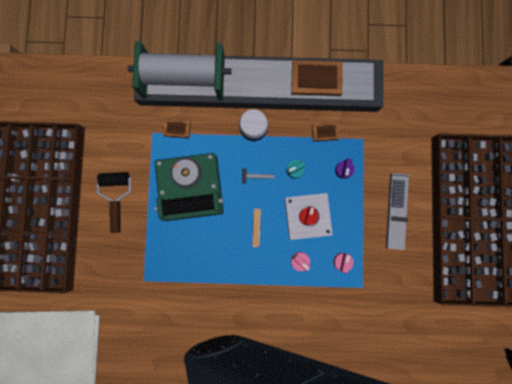

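View pics/scene1.png

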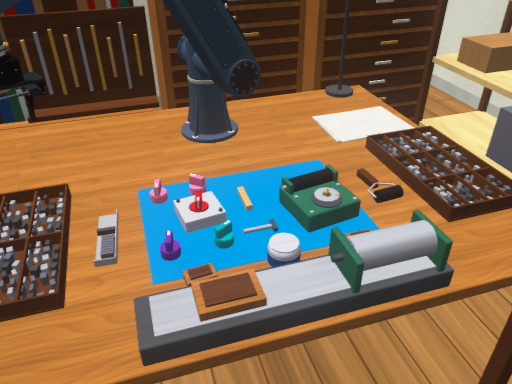

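Top view: the red knob is in the mould at about (309,215). The look-alikes are teal (296,169), purple (345,169) and pink (301,262) and (344,263). Only the one at (309,215) is red and standing in the mould. The ink unit is at (190,187), with its shaft near (185,172) and the roller at the near side. I'll enlarge both to confirm.

```bash
python3 - <<'E'
from h import *
t=np.load('t.npy');s=np.load('s.npy')
a=cv2.resize(t[185:245,280:340],(400,400),interpolation=cv2.INTER_CUBIC)
b=cv2.resize(t[142:202,155:215],(400,400),interpolation=cv2.INTER_CUBIC)
save(np.hstack([a,b]),'crop1.png')
c=cam('top')
print(plane(c,309,215,.09),plane(c,185,172,.085))
E
```

```text
[ 0.51513533 -0.13413521  0.09      ] [0.613573   0.17575146 0.085     ]
```

View pics/crop1.png

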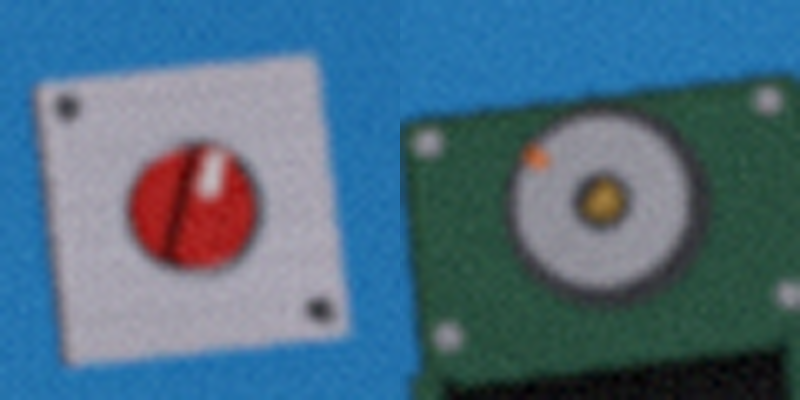

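The left half confirms the red knob in the mould, with the white line towards the top of the image (about -10° world). On the unit, the orange mark is up and to the left of the shaft (about 58°). Moving to hover over the knob.

Request:
apply_moves(
  plan="0.3 -0.22 0 0 0 0;0.63 -0.44 0 0 0 0;0.63 -0.44 0 0 0 0;0.63 -0.44 0 0 0 0;0.63 -0.44 0 0 0 0;0.63 -0.44 0 0 0 0;0.63 -0.44 0 0 0 0;0.63 -0.44 0 0 0 0;0.63 -0.44 0 0 0 0;0.63 -0.44 0 0 0 0",
  gripper=1,
)

```text
time_s: 0.93
position: [0.4456, -0.2509, 0.1871]
tcp_rot: [[0.908, 0.418, -0.0], [0.418, -0.908, 0.0], [-0.0, -0.001, -1.0]]
force: [0.5, 0.2, 0.3]
opening: 1.004
grasp_force: 0.0
```

Request:
apply_moves(
  plan="0.63 -0.44 0 0 0 0;0.63 -0.44 0 0 0 0;0.63 -0.44 0 0 0 0;0.34 -0.24 0 0 0 0;0 0 0 0 0 0.0195;0 0 0 0 0 0.0195;0 0 0 0 0 0.0195;0 0 0 0 0 0.0195;0 0 0 0 0 0.0195;0 0 0 0 0 0",
)

```text
time_s: 1.77
position: [0.5136, -0.1351, 0.187]
tcp_rot: [[0.983, -0.182, -0.001], [-0.182, -0.983, 0.0], [-0.001, -0.0, -1.0]]
force: [-0.1, 0.0, -0.1]
opening: 0.999
grasp_force: 0.0
```

```bash
python3 - <<'E'
from h import *
st=bot.read_state();w=capture('wrist');np.save('w1.npy',w);np.save('w1p.npy',np.r_[st['position'],np.array(st['tcp_rot']).ravel()])
save(w,'wrist1.png')
E
```

```text
(no output)
```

View pics/wrist1.png

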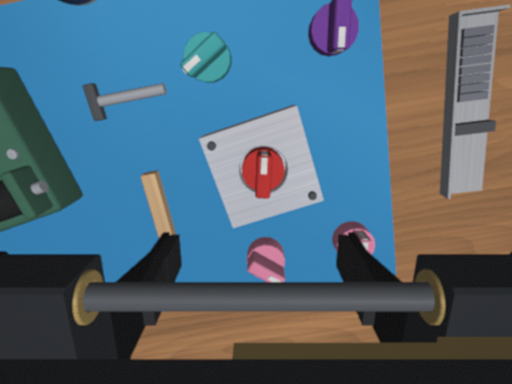

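Wrist view: the knob bar's top runs from (265,150), the white end, to (263,197). The bar is close to the tool's x axis. I'll shift sideways to get a second view.

Request:
apply_moves(
  plan="0 -0.7 0 0 0 0;0 -0.7 0 0 0 0;0 0 0 0 0 0;0 0 0 0 0 0",
)

```text
time_s: 2.15
position: [0.5262, -0.065, 0.1872]
tcp_rot: [[0.985, -0.174, -0.001], [-0.174, -0.985, 0.0], [-0.001, 0.0, -1.0]]
force: [0.1, -0.5, -0.7]
opening: 1.005
grasp_force: 0.0
```

```bash
cat >> h.py <<'E'
def camw(p):
    return cam('wrist',{'position':p[:3],'tcp_rot':p[3:].reshape(3,3)})
def snap(n):
    st=bot.read_state();w=capture('wrist');np.save(n+'.npy',w);p=np.r_[st['position'],np.array(st['tcp_rot']).ravel()];np.save(n+'p.npy',p);return w,p
E
python3 - <<'E'
from h import *
w2,p2=snap('w2')
C=[]
for n in('w1','w2'):
    w=np.load(n+'.npy');hsv=cv2.cvtColor(w,cv2.COLOR_RGB2HSV)
    red=(((hsv[...,0]<8)|(hsv[...,0]>174))&(hsv[...,1]>180)&(hsv[...,2]>60)).astype(np.uint8)
    k,l,s,c=cv2.connectedComponentsWithStats(red); i=1+np.argmax(s[1:,4]);print(n,s[i],c[i])
    x,y,ww,hh=s[i][:4]
    C.append(cv2.resize(w[y-15:y+hh+15,x-15:x+ww+15],(400,400),interpolation=cv2.INTER_NEAREST));print(x-15,y-15,ww+30,hh+30)
save(np.hstack(C),'crop2.png')
E
```

```text
w1 [257 156  25  41 270] [267.60740741 180.44074074]
242 141 55 71
w2 [306 154  13  34  65] [310.12307692 173.4       ]
291 139 43 64
```

View pics/crop2.png

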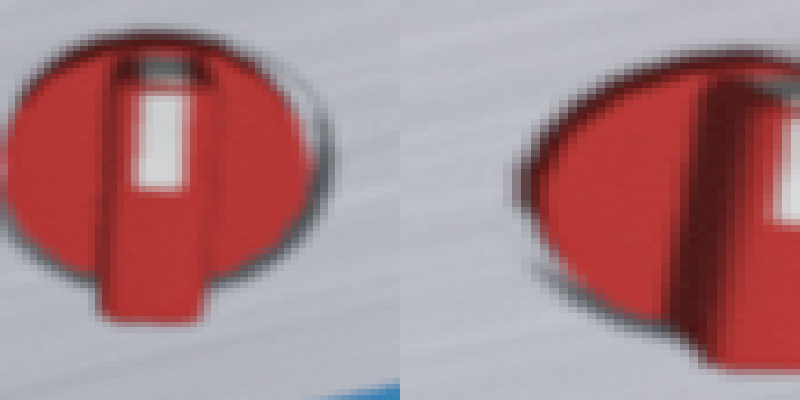

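The crop confirms the red knob, with the white line at its +x end (w1 px about (264,166)). I'll triangulate from the white patch and the far bar end.

```bash
python3 - <<'E'
from h import *
R={}
for n in('w1','w2'):
    w=np.load(n+'.npy');hsv=cv2.cvtColor(w,cv2.COLOR_RGB2HSV)
    red=(((hsv[...,0]<10)|(hsv[...,0]>172))&(hsv[...,1]>130)&(hsv[...,2]>50)).astype(np.uint8)
    k,l,s,c=cv2.connectedComponentsWithStats(red); i=1+np.argmax(s[1:,4]);x,y,W,H,a=s[i]
    print(n,s[i])
    K=8;cr=cv2.resize(w[y-4:y+H+4,x-4:x+W+4],None,fx=K,fy=K,interpolation=cv2.INTER_CUBIC)
    f=cr.astype(int)
    hull=cv2.convexHull(np.argwhere((f[...,0]-f[...,1]>80))[:,::-1].astype(np.int32))
    m=np.zeros(cr.shape[:2],np.uint8);cv2.fillConvexPoly(m,hull,1);m=cv2.erode(m,np.ones((17,17)))
    wh=((f[...,1]>130)&(m>0)).astype(np.uint8)
    k,l,ss,c=cv2.connectedComponentsWithStats(wh);j=1+np.argmax(ss[1:,4])
    off=lambda q:(np.array(q)+.5)/K-.5+np.array([x-4,y-4])
    pts=np.argwhere(l==j)[:,::-1].astype(np.float32)
    r=cv2.minAreaRect(pts);print('white',off(c[j]),r[1][0]/K,r[1][1]/K)
    bx=off(cv2.boxPoints(r));print(bx.round(1).tolist())
    R[n]=(camw(np.load(n+'p.npy')),off(c[j]),bx)
P=tri([ray(R[n][0],*R[n][1]) for n in R]);print('white3d',P)
for n in R:
    c,wc,bx=R[n]
    for z in(P[2],):
        q=[plane(c,*b,z)[:2] for b in bx]; e=[(q[1]-q[0]),(q[2]-q[1])];e=max(e,key=np.linalg.norm)
        print(n,plane(c,*wc,z),'ang',np.degrees(np.arctan2(e[1],e[0])),[np.linalg.norm(q[k]-q[k-1]) for k in(1,2)])
c=R['w1'][0];
for nm,uv in dict(L1=(257.1,156.1),R1=(270.9,156.1),L2=(255.8,197.5),R2=(270.2,197.5)).items(): print(nm,plane(c,*uv,P[2]))
E
```

```text
w1 [ 243  148   41   50 1333]
white [263.6586351  165.59648329] 6.853931903839111 17.257219314575195
[[259.9, 174.1], [260.4, 156.8], [267.3, 157.0], [266.7, 174.3]]
w2 [ 305  148   44   50 1367]
white [334.76527142 165.71869949] 7.020583152770996 17.748876571655273
[[330.2, 174.1], [332.4, 156.5], [339.3, 157.4], [337.2, 175.0]]
white3d [ 0.52569599 -0.14168277  0.06545581]
w1 [ 0.52564381 -0.14167366  0.06545581] ang -12.11581265250404 [np.float64(0.01766049382021052), np.float64(0.006815973025401565)]
w2 [ 0.52574863 -0.14168935  0.06545581] ang -12.903094214302588 [np.float64(0.01805816255813773), np.float64(0.007045725166754998)]
L1 [ 0.53631034 -0.13697355  0.06545581]
R1 [ 0.53381557 -0.15045536  0.06545581]
L2 [ 0.49396005 -0.12770767  0.06545581]
R2 [ 0.49125115 -0.14235512  0.06545581]
```

The white line triangulates at z = 65.5 mm (expected 66), width about 7 mm, bar angle about -12.5°. The centre is about (0.5144, -0.1397). Descending with the fingers half open.

Request:
apply_moves(
  plan="0 0 0 0 0 0.007;0.046 0.755 0 0 0 0;0.046 0.755 0 0 0 0;0 0 0 0 0 0;0 0 0.7 0 0 0;0 0 0.7 0 0 0;0 0 0.7 0 0 0;0 0 0.4 0 0 0;0 0 0 0 0 0;0 0 0 0 0 0",
  gripper=0,
)

```text
time_s: 3.03
position: [0.5133, -0.1416, 0.0615]
tcp_rot: [[0.975, -0.223, -0.002], [-0.223, -0.975, 0.001], [-0.003, -0.001, -1.0]]
force: [0.0, -0.1, 0.3]
opening: 0.499
grasp_force: 0.0
```

Request:
apply_moves(
  plan="0.013 -0.04 0 0 0 0;0 0 0.2 0 0 0;0 0 0.15 0 0 0;0 0 0.07 0 0 0;0 0 0 0 0 0;0 0 0 0 0 0",
)

```text
time_s: 3.53
position: [0.5151, -0.1392, 0.0413]
tcp_rot: [[0.975, -0.223, -0.0], [-0.223, -0.975, 0.0], [-0.0, -0.0, -1.0]]
force: [-0.0, 0.2, 1.0]
opening: 0.5
grasp_force: 0.0
```

Request:
apply_moves(
  plan="0 0 0 0 0 0;0 0 0 0 0 0;0 0 0 0 0 0;0 0 0 0 0 0;0 0 0 0 0 0;0 0 0 0 0 0;0 0 0 0 0 0",
  gripper=-1,
)

```text
time_s: 4.12
position: [0.5152, -0.1393, 0.0414]
tcp_rot: [[0.975, -0.223, 0.0], [-0.223, -0.975, -0.0], [0.0, 0.0, -1.0]]
force: [-0.2, -0.4, 0.4]
opening: 0.056
grasp_force: 0.0
```

The opening of 0.056 is narrower than the 16 mm bar. Looking before moving.

```bash
python3 - <<'E'
from h import *
w,p=snap('w3');st=bot.read_state();print(st['opening'],st['grasp_force'],st['position'],st['time_s'])
t=capture('scene');a=cv2.resize(t[160:240,150:250],(500,400),interpolation=cv2.INTER_CUBIC)
save(np.hstack([a,w[60:360,110:410][:, :].repeat(1,0)[:300]]) if 0 else np.hstack([cv2.resize(a,(400,320)),cv2.resize(w[100:340,110:410],(400,320))]),'crop3.png')
E
```

```text
0.03790994488434462 0.0 [ 0.51518721 -0.13933222  0.04137751] 4.1667
```

View pics/crop3.png

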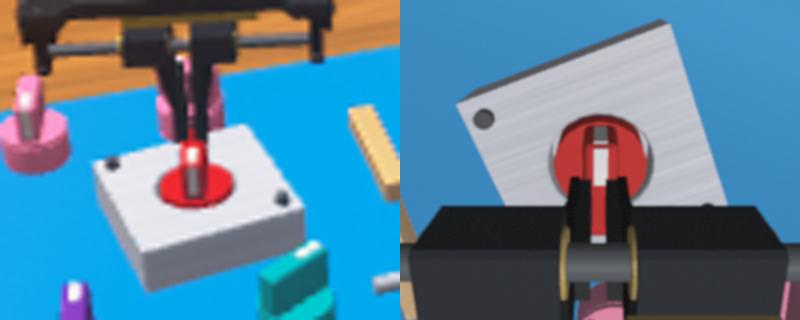

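The fingers straddle the bar in the picture, but no force is reported yet. Letting them finish closing.

Request:
apply_moves(
  plan="0 0 0 0 0 0;0 0 0 0 0 0;0 0 0 0 0 0;0 0 0 0 0 0;0 0 0 0 0 0;0 0 0 0 0 0",
)

```text
time_s: 4.72
position: [0.5152, -0.1393, 0.0413]
tcp_rot: [[0.975, -0.223, 0.0], [-0.223, -0.975, -0.0], [0.0, 0.0, -1.0]]
force: [-0.4, 0.7, 0.4]
opening: 0.004
grasp_force: 0.0
```

```bash
python3 - <<'E'
from h import *
w,p=snap('w4');st=bot.read_state();print(st['opening'],st['grasp_force'],st['force'])
save(cv2.resize(w[130:280,160:360],(800,600),interpolation=cv2.INTER_CUBIC),'crop4.png')
E
```

```text
0.0019355171335012627 0.0 [-0.02379847  0.65447313 -0.26674905]
```

View pics/crop4.png

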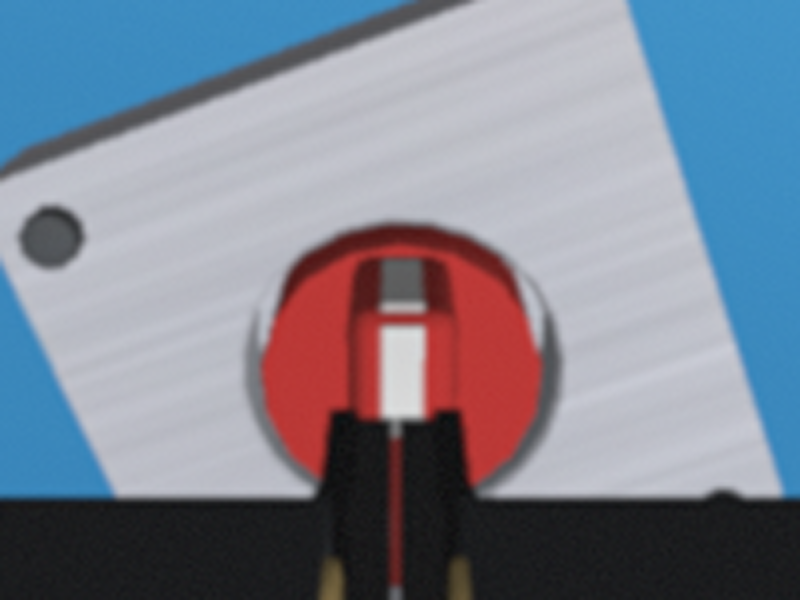

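The fingers have shut above the bar, so they didn't straddle it. I'll project the nominal TCP and the bar into the scene view to see which height is off.

```bash
python3 - <<'E'
from h import *
c=cam('scene');st=bot.read_state();P=st['position'];s0=np.load('s.npy')
s=capture('scene');np.save('s2.npy',s)
for n,X in dict(tcp=P,up25=P+[0,0,.025],white=[.5257,-.1417,.0655],hubtop=[.5144,-.1397,.036],pad=P+[0,0,.05]).items():print(n,np.round(proj(c,X),1))
print(bot.hold_point_z)
x0,y0=160,150
a=cv2.resize(s[y0:y0+75,x0:x0+75],(400,400),interpolation=cv2.INTER_CUBIC);b=cv2.resize(s0[y0:y0+75,x0:x0+75],(400,400),interpolation=cv2.INTER_CUBIC)
save(np.hstack([a,b]),'crop5.png')
# white patch in scene, before
h=cv2.cvtColor(s0,cv2.COLOR_RGB2HSV)[185:215,185:212]
E
```

```text
tcp [198.5 204.5]
up25 [197.7 196.6]
white [197.7 199.2]
hubtop [198.5 206. ]
pad [196.9 188.6]
-0.0187
```

View pics/crop5.png

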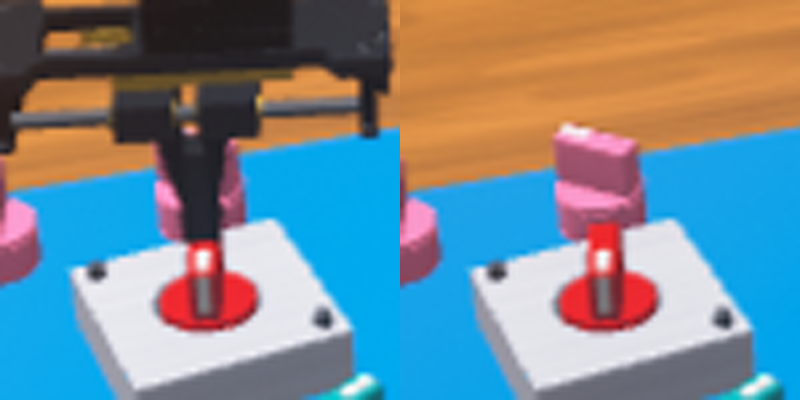

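The fingers end above the bar. The wide-open picture agrees: an 87 mm gap spans about 160 px, so the tips sit at about 178 mm depth instead of 213 mm. The real fingertips are therefore about 33 mm short of the reported TCP. The bar's own height is confirmed by two cameras, so I'll reopen and go lower, feeling for the hub.

Request:
apply_moves(
  plan="0 0 0 0 0 0;0 0 0 0 0 0;0 0 0 0 0 0;0 0 0 0 0 0;0 0 0 0 0 0;0 0 0 0 0 0;0 0 0 0 0 0;0 0 0 0 0 0",
  gripper=-0.2,
)

```text
time_s: 5.48
position: [0.5152, -0.1393, 0.0414]
tcp_rot: [[0.975, -0.223, 0.0], [-0.223, -0.975, -0.0], [0.0, 0.0, -1.0]]
force: [0.4, 0.7, 0.6]
opening: 0.391
grasp_force: 0.0
```

Request:
apply_moves(
  plan="0 0 0.2 0 0 0;0 0 0.1 0 0 0;0 0 0.1 0 0 0;0 0 0 0 0 0;0 0 0 0 0 0",
)

```text
time_s: 5.9
position: [0.5147, -0.1391, 0.0206]
tcp_rot: [[0.975, -0.223, -0.001], [-0.223, -0.975, 0.001], [-0.001, -0.0, -1.0]]
force: [0.7, -0.1, -0.0]
opening: 0.399
grasp_force: 0.0
```

```bash
python3 - <<'E'
from h import *
w,p=snap('w5');s=capture('scene');st=bot.read_state();print(st['opening'],st['force'],st['position'])
x0,y0=160,150
a=cv2.resize(s[y0:y0+75,x0:x0+75],(400,400),interpolation=cv2.INTER_CUBIC)
b=cv2.resize(w[130:280,180:330],(400,400),interpolation=cv2.INTER_CUBIC)
save(np.hstack([a,b]),'crop6.png')
E
```

```text
0.40111879466661926 [ 0.00089707 -0.06641081 -0.24288209] [ 0.51520345 -0.13930845  0.02123139]
```

View pics/crop6.png

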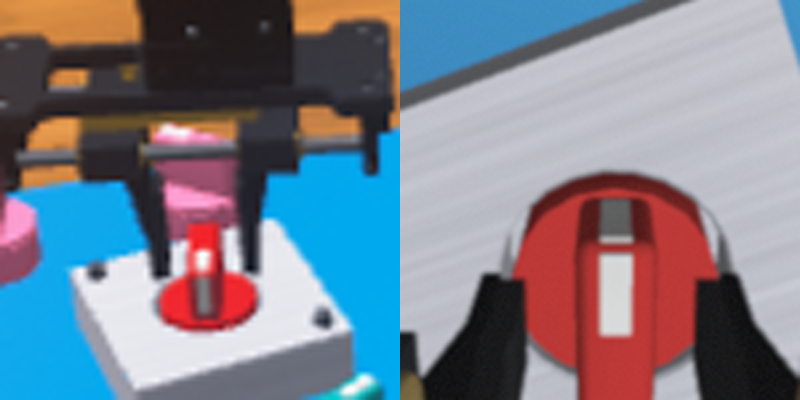

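The fingers now straddle the bar, with tips at scene v ≈ 201.3. That puts them at z ≈ 51 mm, about 30 mm above the reported TCP. I'll lower in small steps and watch the force.

Request:
apply_moves(
  plan="0 0 0.1 0 0 0;0 0 0.08 0 0 0;0 0 0 0 0 0;0 0 0 0 0 0",
)

```text
time_s: 6.33
position: [0.5149, -0.1392, 0.012]
tcp_rot: [[0.975, -0.223, -0.001], [-0.223, -0.975, 0.0], [-0.001, -0.0, -1.0]]
force: [0.4, 0.1, -0.2]
opening: 0.403
grasp_force: 0.0
```

Request:
apply_moves(
  plan="0 0 0.04 0 0 0;0 0 0 0 0 0;0 0 0 0 0 0",
)

```text
time_s: 6.58
position: [0.5151, -0.1393, 0.0103]
tcp_rot: [[0.975, -0.223, -0.0], [-0.223, -0.975, 0.0], [-0.0, -0.0, -1.0]]
force: [-0.2, 0.2, 0.2]
opening: 0.397
grasp_force: 0.0
```

Request:
apply_moves(
  plan="0 0 0.03 0 0 0;0 0 0 0 0 0;0 0 0 0 0 0",
)

```text
time_s: 6.83
position: [0.5151, -0.1393, 0.0088]
tcp_rot: [[0.975, -0.223, -0.0], [-0.223, -0.975, 0.0], [-0.0, -0.0, -1.0]]
force: [-0.1, -0.3, 0.0]
opening: 0.399
grasp_force: 0.0
```

Request:
apply_moves(
  plan="0 0 0 0 0 0;0 0 0 0 0 0;0 0 0 0 0 0;0 0 0 0 0 0;0 0 0 0 0 0;0 0 0 0 0 0;0 0 0 0 0 0;0 0 0 0 0 0",
  gripper=-1,
)

```text
time_s: 7.5
position: [0.5152, -0.1394, 0.0089]
tcp_rot: [[0.975, -0.223, 0.0], [-0.223, -0.975, -0.0], [0.0, 0.0, -1.0]]
force: [-0.2, 0.2, 0.8]
opening: 0.18
grasp_force: 30.0
```

Request:
apply_moves(
  plan="0 0 -0.1 0 0 0;0 0 -0.2 0 0 0;0 0 -0.4 0 0 0;0 0 -0.5 0 0 0;0 0 -0.5 0 0 0;0 0 -0.5 0 0 0;0 0 -0.4 0 0 0;0 0 -0.2 0 0 0;0 0 0 0 0 0;0 0 0 0 0 0",
)

```text
time_s: 8.33
position: [0.515, -0.1392, 0.1492]
tcp_rot: [[0.975, -0.223, 0.001], [-0.223, -0.975, -0.0], [0.001, 0.0, -1.0]]
force: [-0.3, -0.5, -0.7]
opening: 0.183
grasp_force: 30.0
```

The knob is gripped (opening 0.18, 30 N) and lifted. I'll swing towards the unit, turn about +71°, and stop short of the shaft so the wrist camera can see it.

Request:
apply_moves(
  plan="0.01 -0.4 0 0 0 0;0.01 -0.75 0 0 0 0;0.01 -0.75 0 0 0 0;0.01 -0.75 0 0 0 0;0.01 -0.75 0 0 0 0;0.01 -0.75 0 0 0 0;0.01 -0.75 0 0 0 0;0.01 -0.35 0 0 0 0;0 0 0 0 0 0",
)

```text
time_s: 9.08
position: [0.5768, 0.1198, 0.1467]
tcp_rot: [[0.976, -0.218, -0.003], [-0.218, -0.976, 0.001], [-0.003, -0.001, -1.0]]
force: [0.1, -0.3, -0.5]
opening: 0.185
grasp_force: 30.0
```

Request:
apply_moves(
  plan="0 0 0 0 0 -0.0195;0 0 0 0 0 -0.0195;0 0 0 0 0 -0.0195;0 0 0 0 0 -0.0195;0 0 0 0 0 -0.0195;0 0 0 0 0 -0.0195;0 0 0 0 0 -0.0195;0 0 0 0 0 -0.0195;0 0 0 0 0 -0.0195;0 0 0 0 0 -0.0195",
)

```text
time_s: 9.92
position: [0.576, 0.1144, 0.147]
tcp_rot: [[0.536, 0.844, -0.004], [0.844, -0.536, -0.001], [-0.003, -0.003, -1.0]]
force: [0.2, -0.2, -1.0]
opening: 0.186
grasp_force: 30.0
```

Request:
apply_moves(
  plan="0 0 0 0 0 0;0 0 0 0 0 0;0 0 0 0 0 0",
)

```text
time_s: 10.17
position: [0.5769, 0.115, 0.1479]
tcp_rot: [[0.543, 0.84, -0.002], [0.84, -0.543, -0.0], [-0.001, -0.002, -1.0]]
force: [-0.1, -0.6, -1.0]
opening: 0.182
grasp_force: 30.0
```

```bash
python3 - <<'E'
from h import *
w,p=snap('w6');t=capture('top');np.save('t2.npy',t);save(w,'wrist6.png')
E
```

```text
(no output)
```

View pics/wrist6.png

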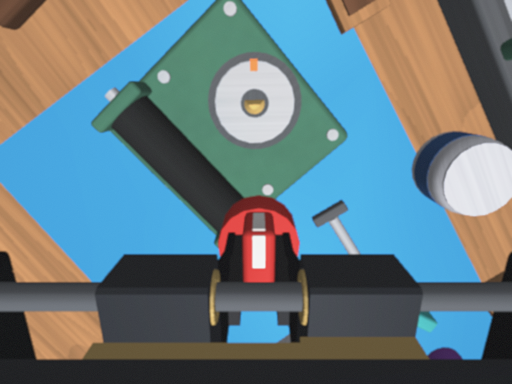

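Wrist view: the shaft is at (255,103), the orange mark at (254,64) straight up the image, i.e. along tool +x. The knob is in hand with its white line at (259,250), also towards +x. That was picture 10, so I'll carry on numerically, with a second viewpoint.

Request:
apply_moves(
  plan="0 0.4 0 0 0 0;0 0.4 0 0 0 0;0 0 0 0 0 0;0 0 0 0 0 0;0 0 0 0 0 0",
)

```text
time_s: 10.68
position: [0.6103, 0.0942, 0.1485]
tcp_rot: [[0.541, 0.841, -0.002], [0.841, -0.541, 0.0], [-0.001, -0.002, -1.0]]
force: [-0.7, 0.4, -1.2]
opening: 0.183
grasp_force: 30.0
```

```bash
cat > m.py <<'E'
from h import *
def feat(n):
    w=np.load(n+'.npy');p=np.load(n+'p.npy');c=camw(p);h=cv2.cvtColor(w,cv2.COLOR_RGB2HSV).astype(int)
    H,S,V=h[...,0],h[...,1],h[...,2]
    u0,v0=np.round(proj(c,[.6136,.1758,.071])).astype(int)
    roi=np.zeros(H.shape,bool);roi[max(0,v0-70):v0+70,u0-70:u0+70]=1;roi[195:]=0
    fl=((S<50)&(V>140)&roi).astype(np.uint8);fl=cv2.morphologyEx(fl,cv2.MORPH_CLOSE,np.ones((3,3)))
    ct=max(cv2.findContours(fl,cv2.RETR_EXTERNAL,cv2.CHAIN_APPROX_NONE)[0],key=cv2.contourArea)
    e=cv2.fitEllipse(cv2.convexHull(ct))
    orr=(H>5)&(H<18)&(S>150)&(V>180)&roi; ov=np.argwhere(orr)
    d=np.hypot(ov[:,1]-e[0][0],ov[:,0]-e[0][1]);o=ov[(d>25)&(d<55)].mean(0)[::-1]
    br=(H>14)&(H<32)&(S>90)&roi;bv=np.argwhere(br);d=np.hypot(bv[:,1]-e[0][0],bv[:,0]-e[0][1]);bv=bv[d<20]
    return w,p,c,h,e,o,bv
E
python3 - <<'E'
from h import *
snap('w7')
from m import feat
rs=[];rb=[]
for n in('w6','w7'):
    w,p,c,h,e,o,bv=feat(n)
    rs.append(ray(c,*e[0]));b=(bv.min(0)+bv.max(0))/2;rb.append(ray(c,b[1],b[0]))
    q=plane(c,*e[0],.071);m=plane(c,*o,.071);R=p[3:].reshape(3,3)
    print(n,p[:3],'ell',np.round(e[0],1),np.round(e[1],1),'diam',max(e[1])*np.linalg.norm(q-c[3])/c[0]);print(' flange c',q,'mark ang',np.degrees(np.arctan2(*(m-q)[1::-1])),'r',np.linalg.norm(m-q),'yaw',np.degrees(np.arctan2(R[1,0],R[0,0])))
    print(' brass bbox',bv.min(0),bv.max(0),len(bv),plane(c,b[1],b[0],.085))
    # knob in hand
    H,S,V=h[...,0],h[...,1],h[...,2]
    red=(((H<10)|(H>172))&(S>130)&(V>40));red[:180]&=False;red[275:]=False;red[:,:200]=False;red[:,320:]=False
    col=[np.argwhere(red[:,u]).min() for u in range(250,268,2)];print(' red top rows',col)
    vv=np.array(col).min();print(' V profile',V[vv-3:vv+35,266].tolist());print(' Vc',V[vv-3:vv+50,259].tolist())
    print(' rows extents',[(v,np.argwhere(red[v]).min(),np.argwhere(red[v]).max()) for v in(215,222,228)])
    wh=(S<60)&(V>170);wh[:225]=0;wh[275:]=0;wh[:,245:275]&=True;wh[:,:245]=0;wh[:,275:]=0
    a=np.argwhere(wh);print(' white',a.min(0),a.max(0),a.mean(0))
print('tri flange',tri(rs),'tri brass',tri(rb))
E
```

```text
w6 [0.57687514 0.11502411 0.14791732] ell [254.2 101.3] [80.5 83.7] diam 0.07064065610685308
 flange c [0.61558219 0.18175483 0.071     ] mark ang 58.56148992950813 r 0.028364561473533927 yaw 57.13410086489289
 brass bbox [100 245] [113 263] 220 [0.6137488  0.17887184 0.085     ]
 red top rows [np.int64(198), np.int64(197), np.int64(197), np.int64(197), np.int64(196), np.int64(196), np.int64(197), np.int64(197), np.int64(197)]
 V profile [223, 204, 157, 102, 104, 108, 109, 110, 110, 109, 109, 110, 111, 111, 111, 125, 171, 213, 199, 144, 107, 106, 106, 108, 108, 108, 108, 109, 109, 108, 109, 109, 110, 110, 109, 114, 125, 135]
 Vc [142, 128, 100, 107, 108, 107, 109, 108, 109, 108, 110, 110, 112, 111, 134, 184, 226, 228, 202, 145, 119, 127, 126, 127, 125, 127, 125, 125, 125, 123, 125, 123, 122, 122, 127, 170, 222, 221, 174, 154, 168, 177, 196, 232, 245, 243, 243, 243, 243, 242, 242, 243, 242]
 rows extents [(215, np.int64(226), np.int64(290)), (222, np.int64(224), np.int64(292)), (228, np.int64(221), np.int64(294))]
 white [228 252] [267 264] [249.77876106 258.03982301]
w7 [0.61033082 0
[... 457 characters left out ...]
09, 110, 110, 110, 111, 112, 113, 113, 126, 172, 215, 200, 145, 107, 107, 108, 109, 109, 109, 110, 109, 109, 109, 110, 109, 110, 110, 110, 114, 126, 136, 143]
 Vc [225, 152, 105, 109, 108, 108, 109, 109, 110, 109, 111, 113, 112, 134, 187, 226, 229, 203, 147, 121, 127, 127, 127, 127, 127, 125, 125, 125, 124, 125, 125, 124, 123, 128, 171, 221, 221, 174, 154, 168, 178, 197, 233, 245, 244, 243, 243, 243, 243, 243, 243, 243, 243]
 rows extents [(215, np.int64(227), np.int64(290)), (222, np.int64(225), np.int64(292)), (228, np.int64(223), np.int64(294))]
 white [228 252] [267 264] [249.66740088 258.05286344]
tri flange [0.61554842 0.18175379 0.06906791] tri brass [0.61331301 0.17848524 0.07436505]
```

Flange centre (0.6157, 0.1817) at z ≈ 69–71 mm, and the mark is at 58.5°, which matches the description. Next, the knob axis in the tool frame by the same camera, so calibration bias cancels.

```bash
python3 - <<'E'
from h import *
m=camera_model('wrist');T=np.array(m['hand_eye']);f=192/np.tan(np.radians(m['vertical_fov'])/2);c=(f,m['cx'],m['cy'],T[:3,3],T[:3,:3])
for nm,v,z,x in(('foot',196.2,-.0011,.024),('hubtop',207.8,-.0271,.024),('barfoot',211.8,-.0271,.023),('bartop',229.3,-.0571,.023),('bartop2',231.5,-.0571,.023)):
    q=plane(c,258.0,v,z);print(nm,'axis x',q[0]-x,'y',q[1])
# hub underside width check
for v,a,b in((222,224,292),(228,221,294)):print(plane(c,a,v,-.0271)[:2],plane(c,b,v,-.0271)[:2])
for n in('w6','w7'):
    p=np.load(n+'p.npy');R=p[3:].reshape(3,3)
    for X in([.6157,.1817,.071],[.6158,.1807,.085]):print(n,R.T@(np.array(X)-p[:3]))
t=cam('top');
for k in('t','t2'):
    im=np.load(k+'.npy');h=cv2.cvtColor(im,cv2.COLOR_RGB2HSV)
    mk=((h[...,1]<60)&(h[...,2]>110)).astype(np.uint8);mk[:150]=0;mk[195:]=0;mk[:,:165]=0;mk[:,205:]=0
    mk=cv2.morphologyEx(mk,cv2.MORPH_OPEN,np.ones((3,3)))
    cs=cv2.findContours(mk,cv2.RETR_EXTERNAL,cv2.CHAIN_APPROX_NONE)[0]
    ct=max(cs,key=cv2.contourArea);e=cv2.fitEllipse(cv2.convexHull(ct));print(k,e,plane(t,*e[0],.071))
E
```

```text
foot axis x -0.002438299995681119 y -0.0004452734567725492
hubtop axis x -0.0007617815022838148 y -0.00041103696681250287
barfoot axis x -0.002138161348376265 y -0.000412977879202081
bartop axis x 0.0005088296061039055 y -0.0003728922633103002
bartop2 axis x -0.0006122331937971001 y -0.0003738078933100247
[ 0.01472261 -0.01960216] [0.01470687 0.01876603]
[ 0.01104759 -0.02142579] [0.01103062 0.02001594]
w6 [ 0.07717353 -0.00345119  0.07682223]
w6 [ 0.07636958 -0.00284666  0.06282229]
w7 [ 0.0765396  -0.04264172  0.07748867]
w7 [ 0.07574279 -0.04203968  0.06348821]
t ((184.788330078125, 171.8148651123047), (24.752126693725586, 25.69303321838379), 62.64435958862305) [0.61599028 0.17911418 0.071     ]Traceback (most recent call last):
  File "<stdin>", line 16, in <module>
ValueError: max() iterable argument is empty
```

Knob axis in tool frame: about (-0.8, -0.5) mm. Moving over the shaft axis (0.6158, 0.1810).

Request:
apply_moves(
  plan="0.512 -0.279 0 0 0 0;0.512 -0.28 0 0 0 0;0.512 -0.28 0 0 0 0;0 0 0 0 0 -0.0036;0 0 0 0 0 0;0 0 0.4 0 0 0;0 0 0.4 0 0 0;0 0 0.2 0 0 0;0 0 0 0 0 0;0 0 0 0 0 0",
)

```text
time_s: 11.57
position: [0.6169, 0.1806, 0.0984]
tcp_rot: [[0.522, 0.853, -0.002], [0.853, -0.522, -0.0], [-0.001, -0.001, -1.0]]
force: [1.1, 0.1, -0.6]
opening: 0.184
grasp_force: 30.0
```

Request:
apply_moves(
  plan="0.01 -0.014 0.12 0 0 0;0 0 0.1 0 0 0;0 0 0 0 0 0;0 0 0 0 0 0;0 0 0 0 0 0",
)

```text
time_s: 11.98
position: [0.6173, 0.1822, 0.0882]
tcp_rot: [[0.521, 0.854, 0.001], [0.854, -0.521, 0.0], [0.0, 0.0, -1.0]]
force: [-0.4, 0.7, -1.1]
opening: 0.18
grasp_force: 30.0
```

Request:
apply_moves(
  plan="0 0 0.03 0 0 0;0 0 0.03 0 0 0;0 0 0 0 0 0;0 0 0 0 0 0",
)

```text
time_s: 12.32
position: [0.6169, 0.1822, 0.0848]
tcp_rot: [[0.521, 0.854, -0.0], [0.854, -0.521, -0.0], [-0.0, -0.0, -1.0]]
force: [-0.6, 0.5, -1.6]
opening: 0.182
grasp_force: 30.0
```

Request:
apply_moves(
  plan="-0.012 0 0.03 0 0 0;0 0 0.02 0 0 0;0 0 0 0 0 0;0 0 0 0 0 0",
)

```text
time_s: 12.65
position: [0.6167, 0.1816, 0.0822]
tcp_rot: [[0.521, 0.854, -0.0], [0.854, -0.521, -0.0], [-0.0, -0.0, -1.0]]
force: [0.0, 0.1, -0.4]
opening: 0.183
grasp_force: 30.0
```

Request:
apply_moves(
  plan="0 0 0.03 0 0 0;0 0 0.02 0 0 0;0 0 0 0 0 0;0 0 0 0 0 0",
)

```text
time_s: 12.98
position: [0.6167, 0.1816, 0.0797]
tcp_rot: [[0.521, 0.854, -0.0], [0.854, -0.521, -0.0], [-0.0, -0.0, -1.0]]
force: [0.7, 0.2, -1.8]
opening: 0.184
grasp_force: 30.0
```

Request:
apply_moves(
  plan="0 0 0.03 0 0 0;0 0 0.03 0 0 0;0 0 0 0 0 0;0 0 0 0 0 0",
)

```text
time_s: 13.32
position: [0.6166, 0.1816, 0.0767]
tcp_rot: [[0.521, 0.854, -0.0], [0.854, -0.521, -0.0], [-0.0, -0.0, -1.0]]
force: [-0.2, -0.2, -0.5]
opening: 0.183
grasp_force: 30.0
```

Request:
apply_moves(
  plan="0 0 0.03 0 0 0;0 0 0.03 0 0 0;0 0 0 0 0 0;0 0 0 0 0 0",
)

```text
time_s: 13.65
position: [0.6166, 0.1817, 0.0737]
tcp_rot: [[0.521, 0.854, -0.0], [0.854, -0.521, -0.0], [-0.0, -0.0, -1.0]]
force: [-0.0, 0.1, 0.0]
opening: 0.18
grasp_force: 30.0
```

The foot is about 10 mm over the shaft with no resistance, so the flats are matched. Pressing on.

Request:
apply_moves(
  plan="0 0 0.03 0 0 0;0 0 0.03 0 0 0;0 0 0.03 0 0 0;0 0 0 0 0 0;0 0 0 0 0 0",
)

```text
time_s: 14.07
position: [0.6168, 0.1817, 0.0695]
tcp_rot: [[0.521, 0.854, 0.0], [0.854, -0.521, 0.0], [0.0, 0.0, -1.0]]
force: [0.0, 0.4, 1.7]
opening: 0.185
grasp_force: 30.0
```

Request:
apply_moves(
  plan="0 0 0.03 0 0 0;0 0 0.03 0 0 0;0 0 0 0 0 0;0 0 0 0 0 0",
)

```text
time_s: 14.4
position: [0.6169, 0.1817, 0.0668]
tcp_rot: [[0.521, 0.854, 0.0], [0.854, -0.521, 0.0], [0.0, 0.0, -1.0]]
force: [-0.3, -1.5, 3.9]
opening: 0.182
grasp_force: 30.0
```

Request:
apply_moves(
  plan="0 0 0.03 0 0 0;0 0 0.03 0 0 0;0 0 0 0 0 0;0 0 0 0 0 0",
)

```text
time_s: 14.73
position: [0.6169, 0.1817, 0.0641]
tcp_rot: [[0.521, 0.854, 0.001], [0.854, -0.521, 0.0], [0.0, 0.0, -1.0]]
force: [-1.8, 0.1, 7.7]
opening: 0.182
grasp_force: 30.0
```

Request:
apply_moves(
  plan="0 0 0.02 0 0 0;0 0 0 0 0 0;0 0 0 0 0 0;0 0 0 0 0 0",
)

```text
time_s: 15.07
position: [0.617, 0.1817, 0.0638]
tcp_rot: [[0.521, 0.854, 0.001], [0.854, -0.521, 0.0], [0.0, 0.001, -1.0]]
force: [-3.1, -1.1, 10.2]
opening: 0.183
grasp_force: 30.0
```

Request:
apply_moves(
  plan="0 0 0.02 0 0 0;0 0 0 0 0 0;0 0 0 0 0 0;0 0 0 0 0 0;0 0 0 0 0 0;0 0 0 0 0 0",
)

```text
time_s: 15.57
position: [0.617, 0.1817, 0.0638]
tcp_rot: [[0.521, 0.854, 0.001], [0.854, -0.521, 0.0], [0.001, 0.001, -1.0]]
force: [-4.2, -0.4, 15.0]
opening: 0.181
grasp_force: 30.0
```

At the hard stop: force rose from 10 to 15 N with z unchanged. The foot is about 20 mm below the tip, upright and gripped at 30 N.

```bash
python3 -c "
from h import *
print(bot.hand_in())"
```

```text
the job is handed in; nothing more can be done
None
```

The red knob is on the shaft with its flats matched and the flange pressed to its stop, still gripped at 30 N and pushed at about 15 N. I handed the job in at about 16 s, and no verdict was returned. The first grip closed on air because the fingers end about 30 mm short of the reported TCP, so I regripped lower.

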